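# Feed the bail case along the shelf rail with a push stick

### The job

Slide the acrylic case of bails into the covered bay of the little walnut shelf without touching the case with the gripper: pick up the beech push stick, use it to press the case flat against the back rail while it is still outside the bay, then feed it along with the stick, keeping it flat on the rail, until it is fully home against the end stop. Then stand the push stick back on its cork mat, lying along the mat, and let go; leave the balls, stopwatch and paperweight where they are.

Things in the scene. Friction and masses are not known exactly. Their poses are not given: they have to be found in the camera images.
- board: Fixed walnut shelf board, 160 x 540 x 12 mm (x -85..75, y -290..250), origin on its underside, top at z 12; x points away from the robot, y left, turned up to 0.15 rad. Along its far side runs the back rail, 22 mm high above the board, inner face x = 50, full length. Feeding goes towards -y to the end stop. Case home: its origin at x 15, y -200.
- end_corner (a point): Where rail face, end stop face and board top meet (board frame x 50, y -270, z 12). The end stop is a wall across the board, 46 mm high, its inner face at y = -270.
- mouth (a point): Middle of the bay's open mouth on the board top (board frame x -2.5, y -80, z 12). From y -80 to the stop the bay has a clear acrylic roof, underside 48 and top 52 mm above the board, and a clear 5 mm front pane, its inner face x = -55, outer face x = -60.
- case: Loose closed display case, clear acrylic on a maple base, two dark bails inside: an upright-sided block 70 (x) x 140 (y) x 36 (z) mm, 0.25 to 0.42 kg, origin at the centre of its underside. Starts on the board outside the bay, long side along the rail within 0.12 rad and 10 to 40 mm off it. It slides on its base; fingers must not touch it.
- stick: Loose beech push stick, 0.12 kg, standing on its sole; origin on the underside below the handle's middle, z up, toe towards -y. Sole x -15..15, y -130..80, 14 mm high; its +x side is plain and flat. Handle, upright, to grasp across x from above: 18 (x) x 34 (y) mm, up to z = 84. Starts on the mat, toe towards the board's -y within 0.3 rad.
- notch (a point): Inner corner of the stick's notch, for a block's rear corner, on the underside (stick frame x -15, y -130). The toe face is at y = -130, x -15..15; the cheek, x -25..-15, y -160..-90, 14 mm high, stands 30 mm past the toe on the -x side.
- stick_mid (a point): Point on the stick's underside in the middle of its whole length (stick frame y = -40).
- mat: Fixed cork mat on the table in front of the shelf segment, 90 (x) x 300 (y) x 3 mm, origin at the centre of its underside; its y runs along its length.
- ball_a: Match ball (72 mm) on a black ceramic stand, 80 mm wide, 103 mm high in all, loose bystander, origin under its centre.
- ball_b: A second, equal match ball on its stand, bystander.
- stopwatch: Chrome stopwatch body lying flat, 56 mm wide, 14 mm thick, bystander, origin under its centre.
- paperweight: Glass dome paperweight, 66 mm wide, 36 mm high, bystander, origin under its centre.
There are look-alikes about, which are no part of the job. There is more than one size of the stick; the job needs the larger. What is shaped like the case but purple is not meant.

How it is judged:
By the outcome, as a careful person would: the job done as asked, in the order asked, and still so for the second after the job is handed in, with the robot touching nothing.
It also fails if it takes over 72 s, if anything falls off the work surface, if the arm or the gripper's body presses on something with over 40 N, if the wrist force passes 120 N, or if a joint passes its speed limit or range.

### The arm

A 6-joint arm with a two-finger parallel gripper is mounted at the origin on the work surface. World frame = base frame: x ahead of the robot, y to its left, z up, the work surface at z = 0. Lengths are in mm, angles in rad, forces in N, time in s.
With the tool pointing down it reaches from about 350 to 775 mm from the base axis. Payload 7.3 kg.
Tool frame: the origin (TCP) lies midway between the tips of the shut fingers; the grasp point (between the pads) lies 19 mm behind it; z points along the fingers, y is the line along which they close (so a half turn about z gives the same grasp; the last joint's range is limited). The gripper opens to 92 mm and grips with 3 to 60 N. Pads are 19 mm wide; open, the fingers measure 130 mm over their backs; the gripper's body (75 mm by 190 mm) begins 47 mm behind the grasp point.
Start: joints at [1.121, 0.342, 1.524, -0, 1.275, -0.146], TCP at [157.038, 500.983, 226.741] pointing down, gripper open.
Joint ranges: [-2.53, 2.53], [-0.77, 2.02], [0.04, 2.7], [-1, 4.14], [0.28, 2.66], [-3.11, 3.11]. Speed limits (rad/s): [2.57, 2.57, 3.14, 3.14, 3.14, 3.14].

### API

Orientations are given as [roll, pitch, yaw] about the fixed x, y, z axes, in that order (R = Rz(yaw) Ry(pitch) Rx(roll)).
In Python, from plant import readout, vision, order, models gives the robot as it stands. The module is installed in compiled form; this text tells all that it offers.
- The arm moves only by the tool step_arm, never from a script. Its argument "series" is text: rows parted by semicolons, each of 7 numbers parted by spaces: the gripper's target within -1 to 1 (shut at 1, half-way at 0, fully open at -1), then the shift along the tool's x, y, z each as a share of 80 mm, from -1 to 1, then the turn, a rotation vector about the tool's x, y, z each as a share of 2 pi rad, from -1 to 1. In form: jaw x y z ax ay az; .... A call has 1 to 20 rows; each row is the pose to reach, as a shift and turn from the pose commanded when the call began, along the tool's axes at that moment, turning the shorter way round; what a row does not reach only later rows make up. A row lasts 1/10 s, in which the tool goes at most 50 mm and 8.59 degrees, less where a joint would pass 70% of its speed; a pose out of reach is approached as far as the arm can. A call with a number of a shift or a turn outside -1 to 1 is refused whole. A call with a gripper value outside its range is refused whole. The fingers move at their own pace and stop on an object; the grip force is fixed at half the most. Time passes only in rows, so rows that repeat a pose let the fingers close. It gives the time, the measured TCP pose, the force, the opening and the grip force at its end, in the units of the state.
- readout.get_obs(): the state, without advancing time (a new reading comes with each control period).
- vision.capture(name): name is "side" or "top"; returns a dict with "frame" (420x560x3 uint8, red, green, blue), "depth" (420x560 float32, mm along the optical axis (not along the pixel's ray), 0 where there is no reading), "fovy" (degrees; the focal length in pixels is half the picture's height over the tangent of half this angle, whatever the lens; pixels are square), "cx", "cy" (the principal point, pixels), "k1" (the pictures are not rectified: a ray, as slopes to the right and down, at radius r is drawn at 1 + k1 r^2 times it, then the intrinsics apply), "rvec" (rotation vector, rad) and "tvec" (3), from world to camera coordinates, as OpenCV has them. Camera axes: x right, y down, z forward; pixel columns grow to the right and rows downward; lengths in mm; the calibration is good to about 2 mm. A picture is of the moment at which its call begins.
- order.close_job(): hands the job in; it is judged then, once.
Trained networks look in a picture, given as the dict that the camera call returned (one of the last four; its "shot" number tells which), for a name from the list of things; names that differ only in an ending like _2 or _b are one class to them, and where a whole thing is asked for, a point or a joint stands for the part that bears it (a point fixed in the world has none). Each returns a list of dicts, best first, with "p" (0 to 1); they miss things now and then, are a little off and sometimes report something else, mostly with a low value. They report only what shows in the picture. A call takes as long as a camera call. They do not tell look-alikes from the thing itself.
- models.look_for(picture, thing): "position" ([column, row] in pixels, amid what is visible of it).
- models.pinpoint(picture, thing): "position" ([column, row] in pixels: a listed point, or the origin of a listed thing).
The state is a dict: "time": time; "joint_positions": joint angles; "dq": joint speeds; "tau": joint torques, N m; "tool_pos": TCP position; "tcp_rot": TCP orientation; "contact_force": force on the tool from outside, world axes, zero at the start; "moment": the same for the moment, N m; "grip_width": finger opening in mm; "finger_force": force on a finger pad.
Only numpy, scipy, OpenCV 4.12 (cv2) and the standard library are available. Lean on these libraries where they do the work, as an engineer would, in place of code of your own. Each camera call takes 0.05 s, during which the arm holds its last target. There are 200 camera calls.

## Working session

There is one attempt and no reset: what is moved stays moved. The work goes in short steps, Python scripts to look and compute and a tool call to move; the robot and the scene stay as the last step left them, time stands still between calls to the robot, and variables do not carry over. Pictures are saved under pics/ and viewed, at most 10 in all, crops included, and the job is handed in when it is done.

Besides the shell and the picture viewer there is one more tool, called after "Call:" as name(argument=value, ...), one argument or row to a line, values as JSON. step_arm: Moves the arm, as the interface text tells. Shift numbers are shares of 80 mm and turn numbers shares of 2 pi rad, none past 1 either way. Its arguments: {"type":"object","properties":{"series":{"type":"string"}},"required":["series"]}

```bash
mkdir -p pics; cat > h.py <<'E'
import numpy as np, cv2
from plant import readout, vision, order, models
def cap(n):
    d=vision.capture(n); 
    d['f']=210/np.tan(np.radians(d['fovy'])/2); d['R']=cv2.Rodrigues(np.array(d['rvec'],float))[0]; d['t']=np.array(d['tvec'],float); return d
def ray(d,uv):
    f=d['f']; K=np.array([[f,0,d['cx']],[0,f,d['cy']],[0,0,1]])
    p=cv2.undistortPoints(np.array([[uv]],float),K,np.array([d['k1'],0,0,0,0]))[0,0]
    return np.r_[p,1]
def atz(d,uv,z):
    r=d['R'].T@ray(d,uv); o=-d['R'].T@d['t']; return o+r*(z-o[2])/r[2]
def dep(d,uv):
    c,r=int(round(uv[0])),int(round(uv[1])); return d['R'].T@(ray(d,uv)*d['depth'][r,c]-d['t'])
def proj(d,P):
    p=d['R']@np.array(P,float)+d['t']; s=p[:2]/p[2]; s=s*(1+d['k1']*(s@s)); return d['f']*s+[d['cx'],d['cy']]
def save(d,n): cv2.imwrite('pics/'+n+'.png',d['frame'][:,:,::-1])
E
python3 - <<'E'
from h import *
print(readout.get_obs()['tool_pos'],readout.get_obs()['tcp_rot'])
for n in('top','side'):
    d=cap(n); save(d,n+'0')
    print(n,-d['R'].T@d['t'],d['fovy'])
    for k,z in [('board',0),('end_corner',12),('mouth',12),('case',12),('stick',3),('notch',3),('stick_mid',3),('mat',0),('ball_a',0),('stopwatch',0),('paperweight',0)]:
        for m in models.pinpoint(d,k)[:3]: print(k,round(m['p'],2),np.round(m['position']),np.round(atz(d,m['position'],z)[:2],1))
E
```

```text
[156.87324027 500.58609828 226.05728569] [-3.14008009e+00 -1.73404216e-04  2.83777886e+00]
top [ 259.70447399  -53.069606   1724.16859004] 44.751720876288175
board 0.72 [272. 172.] [606.4  11.2]
mouth 0.59 [297. 172.] [602.9 -74.6]
case 0.91 [264. 177.] [585.9  40.2]
stick 0.65 [169. 306.] [148. 347.]
stick 0.64 [259. 216.] [451.8  52.9]
notch 0.82 [292. 216.] [454.  -60.5]
notch 0.72 [163. 274.] [252.  372.1]
stick_mid 0.95 [165. 298.] [174.6 361.9]
stick_mid 0.86 [265. 212.] [465.1  32.1]
mat 0.56 [263. 218.] [447.5  40.1]
mat 0.44 [272. 175.] [595.5  12.8]
ball_a 0.73 [405. 187.] [ 558.7 -443.5]
ball_a 0.63 [260. 177.] [586.6  54.2]
ball_a 0.6 [163. 237.] [376.9 376.2]
stopwatch 0.54 [274. 118.] [798.5   8. ]
paperweight 0.62 [357. 242.] [ 371.1 -280. ]
side [  222.33462913 -1018.47982529  1007.32177628] 44.66440053103177
board 0.95 [307. 197.] [590.9  15. ]
case 0.88 [302. 191.] [579.7  32.2]
case 0.81 [402. 218.] [ 805.1 -160. ]
stick 0.81 [143. 159.] [153.3 344.8]
stick 0.64 [253. 196.] [440.5  66. ]
notch 0.74 [174. 149.] [254.3 366.8]
stick_mid 0.89 [147. 154.] [168.7 365.6]
stick_mid 0.69 [259. 206.] [445.9  20. ]
mat 0.97 [258. 201.] [451.5  42.7]
ball_a 0.85 [207. 142.] [365.7 374.6]
ball_a 0.56 [358. 326.] [ 559.  -434.3]
stopwatch 0.7 [370. 186.] [784.4   1.5]
stopwatch 0.32 [207. 141.] [366.3 380.8]
paperweight 0.61 [261. 297.] [ 368.8 -287.2]
paperweight 0.28 [374. 255.] [ 681.5 -250.5]
```

```bash
python3 - <<'E'
import cv2
a=cv2.imread('pics/top0.png')[90:340,120:440]; cv2.imwrite('pics/c1.png',cv2.resize(a,(768,600),interpolation=cv2.INTER_CUBIC))
a=cv2.imread('pics/side0.png')[100:360,120:460]; cv2.imwrite('pics/c2.png',cv2.resize(a,(784,600),interpolation=cv2.INTER_CUBIC))
E
```

```text
(no output)
```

View pics/c1.png

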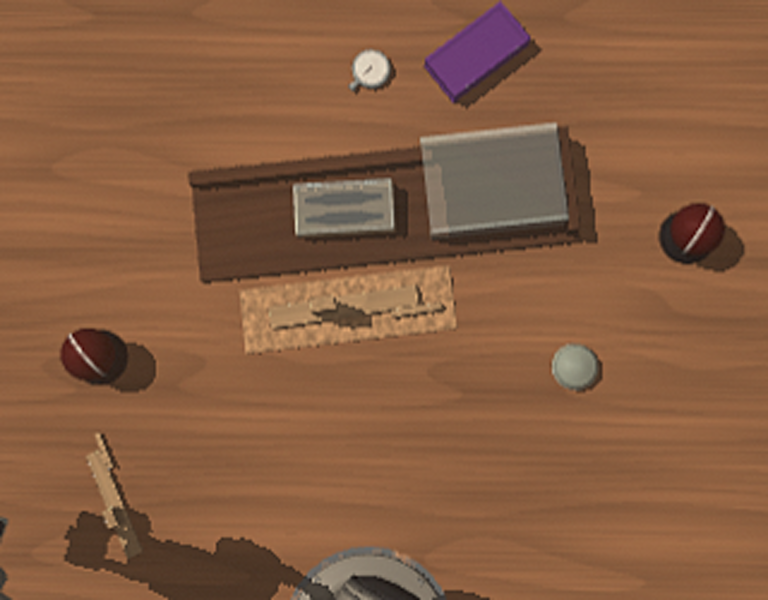

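View pics/c2.png

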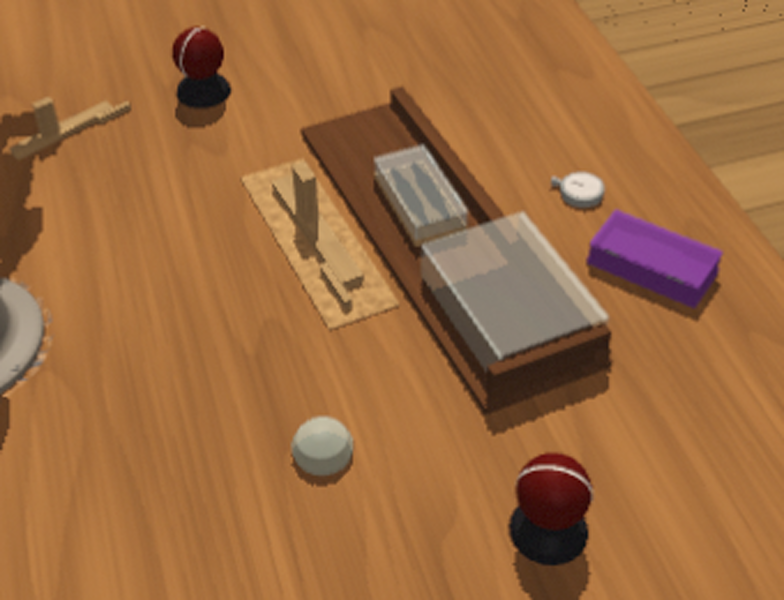

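```bash
cat >> h.py <<'E'
def cloud(d):
    f=d['f']; K=np.array([[f,0,d['cx']],[0,f,d['cy']],[0,0,1]]); h,w=d['depth'].shape
    u,v=np.meshgrid(np.arange(w),np.arange(h)); q=np.stack([u,v],-1).reshape(-1,1,2).astype(float)
    p=cv2.undistortPoints(q,K,np.array([d['k1'],0,0,0,0]))[:,0]; z=d['depth'].reshape(-1,1).astype(float)
    return ((np.c_[p,np.ones(len(p))]*z-d['t'])@d['R']), d['frame'].reshape(-1,3)
def rect(P):
    c,s,a=cv2.minAreaRect(P[:,:2].astype(np.float32)); return np.round(c,1),np.round(s,1),round(a,1),len(P)
E
python3 - <<'E'
from h import *
for n in('top','side'):
    d=cap(n); P,C=cloud(d); ok=d['depth'].ravel()>0
    reg=ok&(P[:,0]>390)&(P[:,0]<730)&(P[:,1]>-310)&(P[:,1]<300)
    print(n,(d['depth']==0).mean()); print(np.histogram(P[reg,2],bins=np.arange(-10,100,4)))
    t=reg&(P[:,0]<480)&(P[:,1]<-120); print('table z',P[t,2].mean(),P[t,2].std())
    # images of ortho height
    H=np.zeros((340,610),np.uint8); Q=P[reg]
    for p in Q: 
        i,j=int(729-p[0]),int(299-p[1]); 
        if 0<=i<340 and 0<=j<610: cv2.rectangle(H,(j-1,i-1),(j+1,i+1),int(np.clip(p[2]*3+20,0,255)),-1)
    cv2.imwrite(f'pics/H{n}.png',H)
a=cv2.imread('pics/Htop.png');b=cv2.imread('pics/Hside.png'); 
v=cv2.resize(np.vstack([a,b]),None,fx=.88,fy=.88); cv2.imwrite('pics/H.png',v)
E
```

```text
top 0.004238945578231293
(array([ 356, 1534, 3147, 2891, 1777, 1543, 1147,  550,  177,  111,  210,
        235,  159,  213,  327,  282,  217,  509,  941,  706,  217,   18,
          8,   13,   24,   15,    3]), array([-10,  -6,  -2,   2,   6,  10,  14,  18,  22,  26,  30,  34,  38,
        42,  46,  50,  54,  58,  62,  66,  70,  74,  78,  82,  86,  90,
        94,  98]))
table z 1.348254522521187 4.875460398094671
side 0.004056122448979592
(array([  77, 2228, 5024, 1401,  985, 1669,  658,  279,  192,  215,  439,
        265,  144,  385,  544,  180,  286,  905, 1828,  176,   11,   11,
         10,   36,   22,    1,    0]), array([-10,  -6,  -2,   2,   6,  10,  14,  18,  22,  26,  30,  34,  38,
        42,  46,  50,  54,  58,  62,  66,  70,  74,  78,  82,  86,  90,
        94,  98]))
table z -0.6276424668903585 3.250202704212217
```

View pics/H.png

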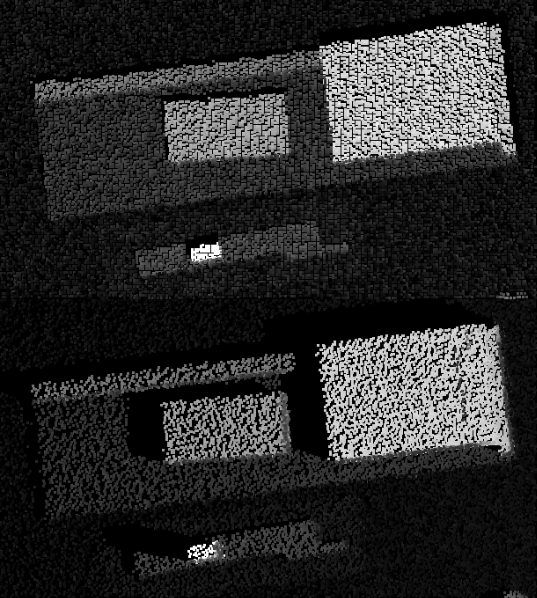

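```bash
cat >> h.py <<'E'
from scipy.optimize import differential_evolution as DE
BOXES={'board':[(-85,75,-290,250,12),(50,75,-290,250,34),(-60,50,-270,-80,64),(-85,75,-290,-270,58)],
 'case':[(-35,35,-70,70,36)],
 'stick':[(-15,15,-130,80,14),(-25,-15,-160,-90,14),(-9,9,-17,17,84)]}
def fit(name,Q,x0,z0,bg,w=12,r=(25,25,.15),mar=30):
    B=BOXES[name]; lo=min(b[0] for b in B)-mar;hi=max(b[1] for b in B)+mar;l2=min(b[2] for b in B)-mar;h2=max(b[3] for b in B)+mar
    def loc(p):
        c,s=np.cos(p[2]),np.sin(p[2]); e=Q[:,:2]-p[:2]; return e[:,0]*c+e[:,1]*s,-e[:,0]*s+e[:,1]*c
    X,Y=loc(x0); Q=Q[(X>lo)&(X<hi)&(Y>l2)&(Y<h2)]
    def cost(p):
        X,Y=loc(p); h=np.full(len(X),float(bg))
        for a,b,c,d,t in B: h=np.where((X>=a)&(X<=b)&(Y>=c)&(Y<=d),np.maximum(h,z0+t),h)
        return np.minimum(abs(Q[:,2]-h),w).mean()
    s=DE(cost,[(a-b,a+b) for a,b in zip(x0,r)],seed=1,tol=1e-6,maxiter=60,popsize=12); return s.x,s.fun
def world(p,x,y): c,s=np.cos(p[2]),np.sin(p[2]); return np.array([p[0]+c*x-s*y,p[1]+s*x+c*y])
def inv(p,q): c,s=np.cos(p[2]),np.sin(p[2]); e=np.array(q)[:2]-p[:2]; return np.array([c*e[0]+s*e[1],-s*e[0]+c*e[1]])
E
cat > m.py <<'E'
from h import *
T=[]
for n in('top','side'):
    d=cap(n);P,C=cloud(d);k=d['depth'].ravel()>0;P=P[k];C=C[k].astype(int)
    t=(P[:,0]<430)&(P[:,0]>300)&(abs(P[:,1])<150); P[:,2]-=np.median(P[t,2])
    b,fb=fit('board',P,(606,11,.1),0,0); c,fc=fit('case',P,(588,40,.08),12,12,mar=8); s,fs=fit('stick',P,(450,55,.1),3,2,r=(25,25,.3))
    for q,f in((b,fb),(c,fc),(s,fs)): print(n,np.round(q,3),round(f,2))
    print(' case in board',inv(b,c),c[2]-b[2],' stick in board',inv(b,s),s[2]-b[2])
    g=(P[:,0]>390)&(P[:,0]<520)&(P[:,1]>-150)&(P[:,1]<250)&(C[:,0]>170)&(C[:,0]-C[:,2]>60)&(P[:,2]<8)
    print(' mat',rect(P[g]))
E
python3 m.py; python3 -c "
from h import *
print(cap('top')['frame'][218,255:300:5])"
```

```text
top [5.94069e+02 5.43700e+00 1.25000e-01] 4.64
top [5.82889e+02 4.24090e+01 7.10000e-02] 3.71
top [4.42341e+02 6.45550e+01 1.67000e-01] 3.55
 case in board [-6.47826086 38.07879819] -0.05417587290999164  stick in board [-143.16406331   77.59080661] 0.04140010854677095
 mat (array([445. ,  35.1]), array([ 90.5, 298.1]), 7.3, 952)
side [5.93573e+02 1.08260e+01 1.23000e-01] 4.49
side [5.83034e+02 4.24310e+01 8.90000e-02] 4.41
side [4.41942e+02 7.11970e+01 1.65000e-01] 3.05
 case in board [-6.56965048 32.66149693] -0.033933613909460744  stick in board [-143.04823442   78.57420249] 0.041175575510645004
 mat (array([449. ,  49.8]), array([118. , 399.5]), 0.1, 2180)
[[153 120  86]
 [ 79  62  47]
 [ 91  72  54]
 [144 113  81]
 [170 133  94]
 [184 144 103]
 [193 161 119]
 [146 115  83]
 [185 146 104]]
```

```bash
cat > plan.py <<'E'
# plan.py x y z yaw : moves from last commanded pose (cmd.json) in as many calls as needed; appends the result
import sys,json,os,numpy as np
F='cmd.json'; c=json.load(open(F)) if os.path.exists(F) else [157.038,500.983,226.741,2.8378]
wps=[[float(v) for v in a.split(',')] for a in sys.argv[1:]]
for w in wps:
    while True:
        y=c[3]; T=np.array([[np.cos(y),np.sin(y),0],[np.sin(y),-np.cos(y),0],[0,0,-1]])
        s=T@(np.array(w[:3])-c[:3])/80; k=max(1,np.abs(s).max()); n=int(np.ceil(k-1e-9)); s=s/n
        dz=-(w[3]-y)/n; s=np.round(s,3); a=round(dz/2/np.pi,4)
        d=T.T@s*80; c=[*(np.array(c[:3])+d),y-a*2*np.pi]
        print('%g %g %g 0 0 %g'%(s[0],s[1],s[2],a),' -> ',np.round(c,3),'mm',round(float(np.linalg.norm(d)),1))
        if n==1: break
json.dump([float(v) for v in c],open(F,'w'))
E
python3 plan.py 442,68,200,1.737
```

```text
-0.836 -0.683 0.056 0 0 0.0292  ->  [204.51  428.838 222.261   2.654] mm 86.5
-0.947 -0.519 0.056 0 0 0.0292  ->  [252.013 356.679 217.781   2.471] mm 86.5
-0.821 -0.27 0.044 0 0 0.0234  ->  [290.039 298.934 214.261   2.324] mm 69.2
-0.851 -0.147 0.045 0 0 0.0233  ->  [328.016 241.22  210.661   2.177] mm 69.2
-0.864 -0.021 0.044 0 0 0.0234  ->  [366.042 183.476 207.141   2.03 ] mm 69.2
-0.857 0.105 0.045 0 0 0.0233  ->  [403.984 125.757 203.541   1.884] mm 69.2
-0.833 0.23 0.044 0 0 0.0234  ->  [442.022  68.028 200.021   1.737] mm 69.2
```

Call:
step_arm(
  series="-1 -0.836 -0.683 0.056 0 0 0.0292;-1 -0.836 -0.683 0.056 0 0 0.0292;-1 -0.836 -0.683 0.056 0 0 0.0292;-1 -0.836 -0.683 0.056 0 0 0.0292;-1 -0.836 -0.683 0.056 0 0 0.0292",
)

```text
time: 1.95
tool_pos: [204.4, 429.5, 222.5]
tcp_rot: [3.141, -0.0, 2.655]
contact_force: [0.6, 0.0, 0.5]
grip_width: 91.8
finger_force: 0.0
```

Call:
step_arm(
  series="-1 -0.947 -0.519 0.056 0 0 0.0292;-1 -0.947 -0.519 0.056 0 0 0.0292;-1 -0.947 -0.519 0.056 0 0 0.0292;-1 -0.947 -0.519 0.056 0 0 0.0292;-1 -0.947 -0.519 0.056 0 0 0.0292",
)

```text
time: 2.45
tool_pos: [251.6, 357.8, 217.9]
tcp_rot: [3.141, -0.0, 2.472]
contact_force: [0.1, -1.0, -0.8]
grip_width: 92.0
finger_force: 0.0
```

Call:
step_arm(
  series="-1 -0.821 -0.27 0.044 0 0 0.0234;-1 -0.821 -0.27 0.044 0 0 0.0234;-1 -0.821 -0.27 0.044 0 0 0.0234;-1 -0.821 -0.27 0.044 0 0 0.0234",
)

```text
time: 2.85
tool_pos: [289.7, 299.9, 214.3]
tcp_rot: [3.141, -0.001, 2.324]
contact_force: [0.6, 0.0, 0.2]
grip_width: 91.5
finger_force: 0.0
```

Call:
step_arm(
  series="-1 -0.851 -0.147 0.045 0 0 0.0233;-1 -0.851 -0.147 0.045 0 0 0.0233;-1 -0.851 -0.147 0.045 0 0 0.0233;-1 -0.851 -0.147 0.045 0 0 0.0233",
)

```text
time: 3.25
tool_pos: [327.6, 242.3, 210.7]
tcp_rot: [3.141, -0.001, 2.178]
contact_force: [-0.4, -0.0, -0.4]
grip_width: 91.6
finger_force: 0.0
```

Call:
step_arm(
  series="-1 -0.864 -0.021 0.044 0 0 0.0234;-1 -0.864 -0.021 0.044 0 0 0.0234;-1 -0.864 -0.021 0.044 0 0 0.0234;-1 -0.864 -0.021 0.044 0 0 0.0234",
)

```text
time: 3.65
tool_pos: [365.5, 184.6, 207.1]
tcp_rot: [-3.141, -0.001, 2.031]
contact_force: [-0.1, 0.6, -0.0]
grip_width: 91.9
finger_force: 0.0
```

Call:
step_arm(
  series="-1 -0.857 0.105 0.045 0 0 0.0233;-1 -0.857 0.105 0.045 0 0 0.0233;-1 -0.857 0.105 0.045 0 0 0.0233;-1 -0.857 0.105 0.045 0 0 0.0233",
)

```text
time: 4.05
tool_pos: [403.3, 126.9, 203.5]
tcp_rot: [-3.141, -0.001, 1.885]
contact_force: [-0.3, 0.0, -0.1]
grip_width: 91.6
finger_force: 0.0
```

Call:
step_arm(
  series="-1 -0.833 0.23 0.044 0 0 0.0234;-1 -0.833 0.23 0.044 0 0 0.0234;-1 -0.833 0.23 0.044 0 0 0.0234;-1 -0.833 0.23 0.044 0 0 0.0234;-1 -0.833 0.23 0.044 0 0 0.0234",
)

```text
time: 4.55
tool_pos: [441.1, 69.5, 200.1]
tcp_rot: [-3.141, -0.001, 1.739]
contact_force: [-0.2, 0.2, -0.0]
grip_width: 91.7
finger_force: 0.0
```

```bash
python3 - <<'E'
from h import *
o=readout.get_obs(); print(o['time'],o['tool_pos'],o['tcp_rot'],o['joint_positions'])
d=cap('side'); save(d,'s1'); a=d['frame'][100:360,120:460,::-1]; cv2.imwrite('pics/s1c.png',cv2.resize(a,(784,600)))
print(proj(d,[442,68,87]),proj(d,[442,68,200]))
# compare colour edge evidence: handle points from several top+side shots
for n in('top','side'):
  P=[]
  for _ in range(2):
    q,C=cloud(cap(n)); q=q[(abs(q[:,0]-445)<45)&(abs(q[:,1]-62)<45)&(q[:,2]>70)&(q[:,2]<100)]; P.append(q)
  P=np.vstack(P); print(n,len(P),P.mean(0) if len(P) else '')
E
```

```text
4.55 [441.09183807  69.49008445 200.06191787] [-3.14120293e+00 -6.32514457e-04  1.73889118e+00] [-1.60834867e-02  2.25120367e-01  1.76854691e+00  6.03477990e-04
  1.14842441e+00 -1.84425984e-01]
[251.12740607 173.39484694] [248.30644637 140.5447099 ]
top 0 
side 184 [440.60904107  61.7226105   81.86679472]
```

View pics/s1c.png

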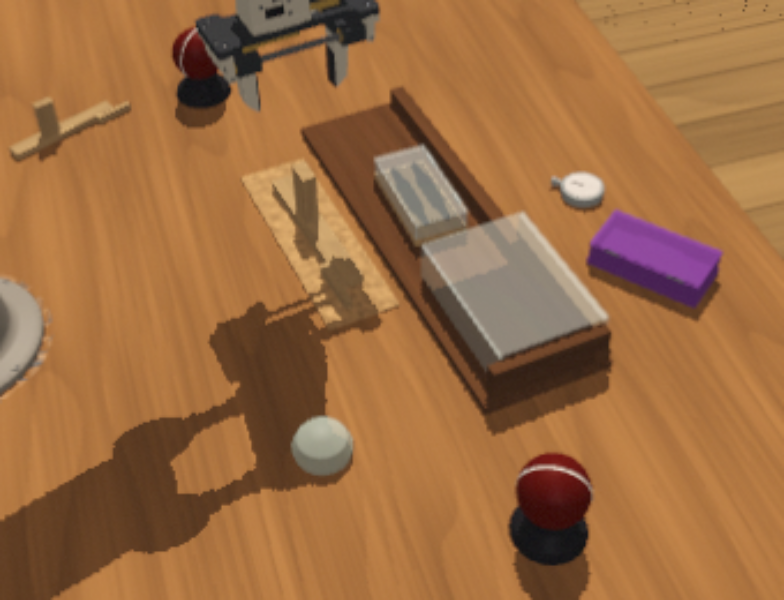

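```bash
echo '[441.09,69.49,200.06,1.738]' > cmd.json; python3 plan.py 442,68,45,1.737
```

```text
-0.01 0.004 0.969 0 0 0.0001  ->  [441.539  68.754 122.54    1.737] mm 77.5
-0.01 0.004 0.969 0 0 0.0001  ->  [441.987  68.019  45.02    1.737] mm 77.5
```

Call:
step_arm(
  series="-1 -0.01 0.004 0.5 0 0 0;-1 -0.01 0.004 0.969 0 0 0;-1 -0.01 0.004 0.969 0 0 0;-1 -0.01 0.004 0.969 0 0 0",
)

```text
time: 5.2
tool_pos: [442.5, 67.4, 123.0]
tcp_rot: [-3.141, -0.0, 1.737]
contact_force: [-0.4, 0.0, 0.3]
grip_width: 91.6
finger_force: 0.0
```

Call:
step_arm(
  series="-1 -0.01 0.004 0.25 0 0 0;-1 -0.01 0.004 0.5 0 0 0;-1 -0.01 0.004 0.75 0 0 0;-1 -0.01 0.004 0.969 0 0 0;-1 -0.01 0.004 0.969 0 0 0;-1 -0.01 0.004 0.969 0 0 0",
)

```text
time: 5.8
tool_pos: [444.2, 66.6, 46.5]
tcp_rot: [3.139, 0.0, 1.737]
contact_force: [0.5, -0.7, -0.4]
grip_width: 92.0
finger_force: 0.0
```

Call:
step_arm(
  series="1 0 0 0 0 0 0;1 0 0 0 0 0 0;1 0 0 0 0 0 0;1 0 0 0 0 0 0;1 0 0 0 0 0 0;1 0 0 0 0 0 0;1 0 0 0 0 0 0;1 0 0 0 0 0 0;1 0 0 0 0 0 0;1 0 0 0 0 0 0;1 0 0 0 0 0 0;1 0 0 0 0 0 0",
)

```text
time: 7.0
tool_pos: [442.8, 66.6, 44.8]
tcp_rot: [-3.141, -0.0, 1.737]
contact_force: [-0.5, -0.8, -1.4]
grip_width: 17.7
finger_force: 30.0
```

Call:
step_arm(
  series="1 0 0 -0.1 0 0 0;1 0 0 -0.3 0 0 0;1 0 0 -0.5 0 0 0;1 0 0 -0.6 0 0 0;1 0 0 -0.6 0 0 0;1 0 0 -0.6 0 0 0;1 0 0 -0.6 0 0 0;1 0 0 -0.6 0 0 0",
)

```text
time: 7.8
tool_pos: [442.5, 66.6, 92.4]
tcp_rot: [-3.14, -0.0, 1.737]
contact_force: [0.6, 0.4, -1.1]
grip_width: 17.9
finger_force: 30.0
```

```bash
python3 - <<'E'
from h import *
o=readout.get_obs(); print(o['time'],o['tool_pos'],o['tcp_rot'],o['grip_width'],o['contact_force'])
d=cap('side'); a=d['frame'][130:280,180:380,::-1]; cv2.imwrite('pics/s2c.png',cv2.resize(a,(800,600),interpolation=cv2.INTER_CUBIC))
s=(442.9,66.6,.1657); zb=o['tool_pos'][2]-42
for nm,(x,y,z) in {'toe+x top':(15,-130,14),'cheek tip +x top':(-15,-160,14),'cheek tip -x top':(-25,-160,14),'toe notch top':(-15,-130,14),'cheek bottom':(-25,-160,0),'heel+x':(15,80,14)}.items():
    p=proj(d,[*world(s,x,y),zb+z]); print(nm,np.round((p-[180,130])*4))
for n in ('side','top'):
    D=cap(n)
    for k in('notch','stick_mid'): print(n,k,[(round(m['p'],2),np.round(atz(D,m['position'],zb)[:2],1)) for m in models.pinpoint(D,k)[:2]],world(s,-15,-130),world(s,0,-40))
P,C=cloud(d); P=P[d['depth'].ravel()>0]; Q=P[(P[:,2]>zb+6)&(P[:,2]<zb+22)]
from h import BOXES
BOXES['stick']=BOXES['stick'][:2]
Q=P[(P[:,2]<zb+22)]; print(fit('stick',Q,s,zb,2,w=20,r=(12,12,.06)))
print('meas notch z',zb)
E
```

```text
7.8 [442.50096167  66.55071192  92.36281966] [-3.14032173e+00 -3.24237632e-04  1.73694643e+00] 17.923804702692408 [ 0.58090478  0.38861501 -1.10165014]
toe+x top [388. 304.]
cheek tip +x top [367. 347.]
cheek tip -x top [353. 352.]
toe notch top [348. 319.]
cheek bottom [354. 367.]
heel+x [262. 130.]
side notch [(0.75, array([245.6, 305. ])), (0.74, array([453.6, -57.2]))] [449.5480148  -64.09354957] [449.49771134  27.14787452]
side stick_mid [(0.73, array([171.8, 291.8])), (0.62, array([449.6,  27.1]))] [449.5480148  -64.09354957] [449.49771134  27.14787452]
top notch [(0.6, array([244.7, 367.9])), (0.57, array([451.2, -74.5]))] [449.5480148  -64.09354957] [449.49771134  27.14787452]
top stick_mid [(0.76, array([456.2,  24.7]))] [449.5480148  -64.09354957] [449.49771134  27.14787452]
(array([4.40265394e+02, 6.37371000e+01, 1.62170533e-01]), np.float64(5.223808666557696))
meas notch z 50.362819664670425
```

View pics/s2c.png

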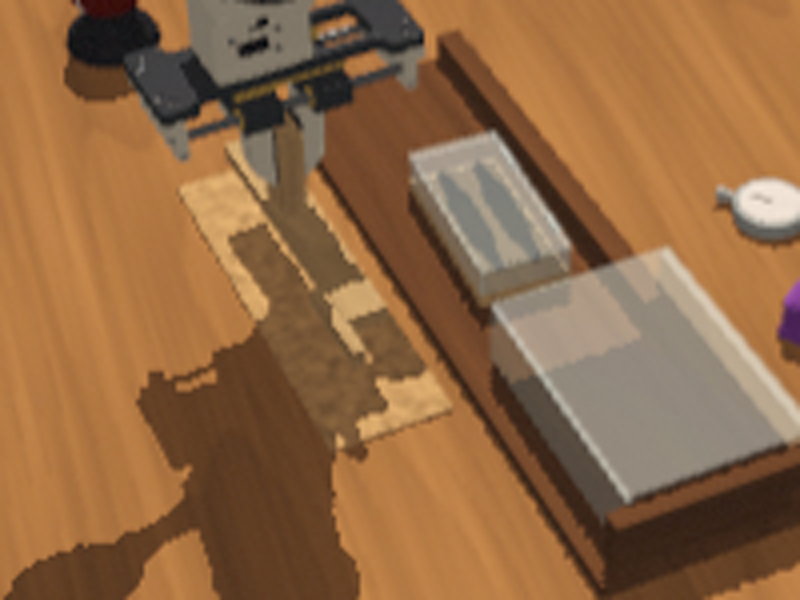

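```bash
echo '[442.92,66.56,92.94,1.7365]' > cmd.json
cat > bw.py <<'E'
import sys,subprocess
from h import *
b=np.array([593.8,8.1,.124]); YAW=.124+np.pi/2
# args x,y,z in board frame (TCP z world)
ar=[]
for a in sys.argv[1:]:
    x,y,z=map(float,a.split(',')); ar.append('%.2f,%.2f,%.2f,%.4f'%(*world(b,x,y),z,YAW))
subprocess.run(['python3','plan.py',*ar])
E
python3 bw.py -75,125,92.9 -75,125,55.5
```

```text
0.568 0.868 0 0 0 0.0066  ->  [503.914 122.831  92.94    1.695] mm 83.0
0 0 0.468 0 0 0  ->  [503.914 122.831  55.5     1.695] mm 37.4
```

Call:
step_arm(
  series="1 0.15 0.2 0 0 0 0.002;1 0.3 0.45 0 0 0 0.004;1 0.45 0.7 0 0 0 0.0066;1 0.568 0.868 0 0 0 0.0066;1 0.568 0.868 0 0 0 0.0066;1 0.568 0.868 0 0 0 0.0066",
)

```text
time: 8.75
tool_pos: [503.3, 122.8, 92.6]
tcp_rot: [-3.141, 0.0, 1.696]
contact_force: [0.5, -0.5, -0.6]
grip_width: 18.0
finger_force: 30.0
```

Call:
step_arm(
  series="1 0 0 0.1 0 0 0;1 0 0 0.2 0 0 0;1 0 0 0.3 0 0 0;1 0 0 0.4 0 0 0;1 0 0 0.468 0 0 0;1 0 0 0.468 0 0 0;1 0 0 0.468 0 0 0;1 0 0 0.468 0 0 0",
)

```text
time: 9.55
tool_pos: [504.2, 122.9, 55.8]
tcp_rot: [3.141, -0.0, 1.696]
contact_force: [0.4, -0.1, -0.8]
grip_width: 17.8
finger_force: 30.0
```

```bash
python3 - <<'E'
from h import *
o=readout.get_obs(); print(o['time'],o['tool_pos'],o['tcp_rot'],o['grip_width'],o['contact_force'],o['moment'])
d=cap('side'); a=d['frame'][120:270,200:400,::-1]; cv2.imwrite('pics/s3c.png',cv2.resize(a,(800,600),interpolation=cv2.INTER_CUBIC))
s=(*o['tool_pos'][:2],.124)
for nm,(x,y,z) in {'toe+x top':(15,-130,14),'cheek tip +x top':(-15,-160,14),'cheek tip -x top':(-25,-160,14)}.items():
    p=proj(d,[*world(s,x,y),13.5+z]); print(nm,np.round((p-[200,120])*4))
E
```

```text
9.55 [504.17230432 122.91814632  55.82229421] [ 3.14086395e+00 -7.83646710e-05  1.69552415e+00] 17.75060041152931 [ 0.37877974 -0.1062371  -0.76252623] [-0.05695004  0.03866971 -0.0003907 ]
toe+x top [363. 314.]
cheek tip +x top [342. 353.]
cheek tip -x top [329. 357.]
```

View pics/s3c.png

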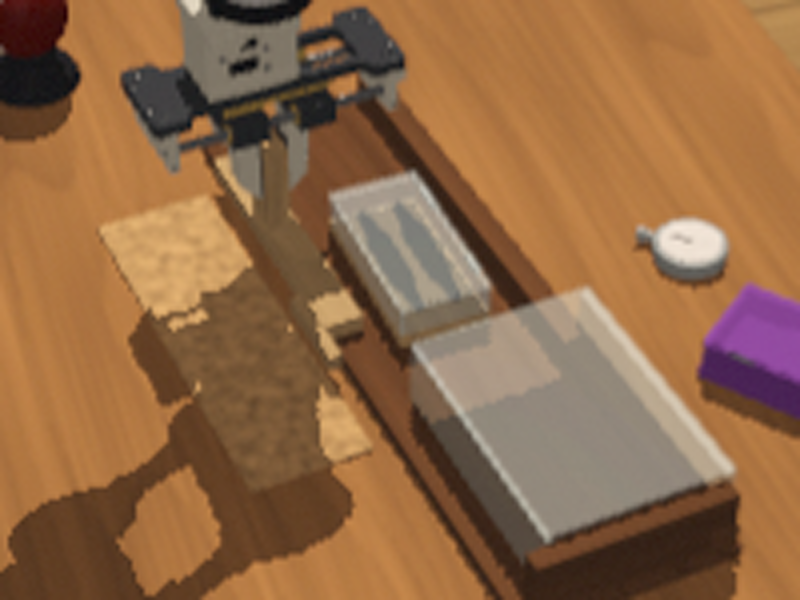

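Call:
step_arm(
  series="1 0 0.05 0 0 0 0;1 0 0.1 0 0 0 0;1 0 0.14 0 0 0 0;1 0 0.17 0 0 0 0;1 0 0.2 0 0 0 0;1 0 0.23 0 0 0 0;1 0 0.26 0 0 0 0;1 0 0.29 0 0 0 0;1 0 0.32 0 0 0 0;1 0 0.35 0 0 0 0;1 0 0.38 0 0 0 0;1 0 0.41 0 0 0 0;1 0 0.43 0 0 0 0;1 0 0.45 0 0 0 0;1 0 0.45 0 0 0 0;1 0 0.45 0 0 0 0",
)

```text
time: 11.2
tool_pos: [539.9, 127.4, 55.6]
tcp_rot: [3.141, -0.0, 1.696]
contact_force: [-1.3, 0.0, -1.2]
grip_width: 17.7
finger_force: 30.0
```

Call:
step_arm(
  series="1 0 0.01 0 0 0 0;1 0 0.02 0 0 0 0;1 0 0.02 0 0 0 0;1 0 0.02 0 0 0 0",
)

```text
time: 11.6
tool_pos: [541.2, 127.5, 55.6]
tcp_rot: [3.142, -0.0, 1.695]
contact_force: [-1.8, 0.0, 0.2]
grip_width: 17.8
finger_force: 30.0
```

```bash
python3 - <<'E'
from h import *
o=readout.get_obs(); print(o['time'],o['tool_pos'],o['tcp_rot'],o['grip_width'],o['contact_force'],o['moment'])
b=(593.8,8.1,.124); print(inv(b,o['tool_pos']))
d=cap('side'); P,C=cloud(d); P=P[d['depth'].ravel()>0]; t=(P[:,0]<430)&(P[:,0]>300)&(abs(P[:,1])<150); 
c,f=fit('case',P[(P[:,2]<60)],(592,40,.1),12,12,mar=6); print(c,f,inv((593.6,10.8,.123),c))
E
```

```text
11.6 [541.16759031 127.52473758  55.57704209] [ 3.14157825e+00 -4.70536465e-05  1.69549811e+00] 17.797921951545195 [-1.83503754  0.04376409  0.15808372] [-0.11284172  0.44664908 -0.14046908]
[-37.45754299 125.01748266]
[5.98166562e+02 4.68239008e+01 1.16613505e-01] 5.14835533942595 [ 8.95183781 35.1914694 ]
```

Call:
step_arm(
  series="1 0 0.01 0 0 0 0;1 0 0.02 0 0 0 0;1 0 0.02 0 0 0 0;1 0 0.02 0 0 0 0",
)

```text
time: 12.05
tool_pos: [542.9, 127.7, 55.5]
tcp_rot: [3.141, -0.0, 1.696]
contact_force: [-1.6, 0.5, -0.8]
grip_width: 17.7
finger_force: 30.0
```

Call:
step_arm(
  series="1 0 0.01 0 0 0 0;1 0 0.02 0 0 0 0;1 0 0.02 0 0 0 0;1 0 0.02 0 0 0 0",
)

```text
time: 12.45
tool_pos: [544.5, 127.9, 55.5]
tcp_rot: [3.141, -0.0, 1.696]
contact_force: [-1.6, -0.6, -1.2]
grip_width: 17.8
finger_force: 30.0
```

Call:
step_arm(
  series="1 0 0.01 0 0 0 0;1 0 0.01 0 0 0 0;1 0 0.01 0 0 0 0",
)

```text
time: 12.75
tool_pos: [545.0, 128.1, 55.5]
tcp_rot: [-3.141, -0.0, 1.695]
contact_force: [-3.4, 0.0, -0.1]
grip_width: 17.6
finger_force: 30.0
```

Call:
step_arm(
  series="1 0 0.01 0 0 0 0;1 0 0.01 0 0 0 0;1 0 0.01 0 0 0 0",
)

```text
time: 13.05
tool_pos: [545.2, 128.2, 55.4]
tcp_rot: [-3.14, -0.0, 1.695]
contact_force: [-4.9, 0.2, 0.8]
grip_width: 18.2
finger_force: 30.0
```

Call:
step_arm(
  series="1 0 0.01 0 0 0 0;1 0 0.01 0 0 0 0;1 0 0.01 0 0 0 0",
)

```text
time: 13.35
tool_pos: [545.3, 128.2, 55.2]
tcp_rot: [-3.138, -0.0, 1.695]
contact_force: [-6.9, -0.5, 1.3]
grip_width: 17.9
finger_force: 30.0
```

```bash
python3 - <<'E'
from h import *
o=readout.get_obs(); print(o['time'],o['tool_pos'],o['tcp_rot'],o['contact_force'],o['moment'])
b=(593.8,8.1,.124); print(inv(b,o['tool_pos']))
for n in('side','side'):
    d=cap('side'); P,C=cloud(d); P=P[d['depth'].ravel()>0]
    c,f=fit('case',P[(P[:,2]<60)],(598,45,.12),12,12,mar=6); print(c,f,inv((593.6,10.8,.123),c))
E
```

```text
13.35 [545.25570104 128.1564108   55.22831562] [-3.13818037e+00 -1.81008116e-04  1.69547432e+00] [-6.92052051 -0.45818233  1.25682496] [-0.32044622  1.34831268 -0.31212801]
[-33.3226945  125.13867814]
[6.02541002e+02 4.93811560e+01 1.43944718e-01] 5.121894027037102 [13.60697876 37.19270422]
[6.02845396e+02 4.85789270e+01 1.30867789e-01] 5.055910749605027 [13.81064683 36.35919005]
```

```bash
echo '[546.78,128.17,55.5,1.695]' > cmd.json; python3 bw.py -53,125,55.5 -53,248,55.5 -8,248,55.5
```

```text
0.001 -0.265 0 0 0 0  ->  [525.733 125.623  55.5     1.695] mm 21.2
0.769 0 0 0 0 0  ->  [518.112 186.669  55.5     1.695] mm 61.5
0.768 0 0 0 0 0  ->  [510.501 247.636  55.5     1.695] mm 61.4
-0 0.563 0 0 0 0  ->  [555.194 253.216  55.5     1.695] mm 45.0
```

Call:
step_arm(
  series="1 0 -0.03 0 0 0 0;1 0 -0.08 0 0 0 0;1 0 -0.15 0 0 0 0;1 0 -0.22 0 0 0 0;1 0 -0.265 0 0 0 0;1 0 -0.265 0 0 0 0;1 0 -0.265 0 0 0 0",
)

```text
time: 14.15
tool_pos: [525.9, 125.6, 55.7]
tcp_rot: [3.141, -0.0, 1.696]
contact_force: [-1.1, 0.6, -1.0]
grip_width: 17.8
finger_force: 30.0
```

Call:
step_arm(
  series="1 0.15 0 0 0 0 0;1 0.35 0 0 0 0 0;1 0.55 0 0 0 0 0;1 0.7 0 0 0 0 0;1 0.769 0 0 0 0 0;1 0.769 0 0 0 0 0",
)

```text
time: 14.75
tool_pos: [517.8, 187.8, 55.5]
tcp_rot: [3.142, -0.0, 1.697]
contact_force: [0.5, -0.2, -1.7]
grip_width: 17.5
finger_force: 30.0
```

Call:
step_arm(
  series="1 0.15 0 0 0 0 0;1 0.35 0 0 0 0 0;1 0.55 0 0 0 0 0;1 0.7 0 0 0 0 0;1 0.768 0 0 0 0 0;1 0.768 0 0 0 0 0;1 0.768 0 0 0 0 0",
)

```text
time: 15.45
tool_pos: [510.3, 247.5, 55.4]
tcp_rot: [-3.141, 0.0, 1.696]
contact_force: [0.3, -0.1, -0.8]
grip_width: 17.7
finger_force: 30.0
```

```bash
python3 - <<'E'
from h import *
o=readout.get_obs(); print(o['time'],o['tool_pos'],o['tcp_rot'],o['contact_force'],o['moment'])
b=(593.8,8.1,.124); print(inv(b,o['tool_pos']))
d=cap('side'); a=d['frame'][110:260,200:400,::-1]; cv2.imwrite('pics/s4c.png',cv2.resize(a,(800,600),interpolation=cv2.INTER_CUBIC))
for n in('side','top'):
    d=cap(n); P,C=cloud(d); P=P[d['depth'].ravel()>0]
    t=(P[:,0]<430)&(P[:,0]>330)&(abs(P[:,1])<100); P[:,2]-=np.median(P[t,2])
    c,f=fit('case',P[(P[:,2]<60)],(600,45,.12),12,12,mar=6); print(n,c,f,inv((593.8,10.8 if n=='side' else 5.4,.124),c))
s=(*o['tool_pos'][:2],.124); d=cap('side')
for nm,(x,y,z) in {'toe+x top':(15,-130,14),'notch top':(-15,-130,14),'cheek tip +x top':(-15,-160,14),'cheek tip -x top':(-25,-160,14)}.items():
    p=proj(d,[*world(s,x,y),13.5+z]); print(nm,np.round((p-[200,110])*4))
E
```

```text
15.45 [510.32811494 247.52577549  55.4407861 ] [-3.14141187e+00  2.10591313e-04  1.69587573e+00] [ 0.31293074 -0.13119313 -0.75240935] [-0.02118041  0.03514916 -0.0009657 ]
[-53.21820292 247.91143669]
side [6.04283472e+02 4.84228185e+01 1.09340782e-01] 4.464255367641013 [15.05626134 36.03732297]
top [6.04334385e+02 4.70169208e+01 1.19620824e-01] 3.8683359763538414 [15.60078438 39.99446084]
toe+x top [321. 245.]
notch top [284. 256.]
cheek tip +x top [300. 280.]
cheek tip -x top [287. 284.]
```

View pics/s4c.png

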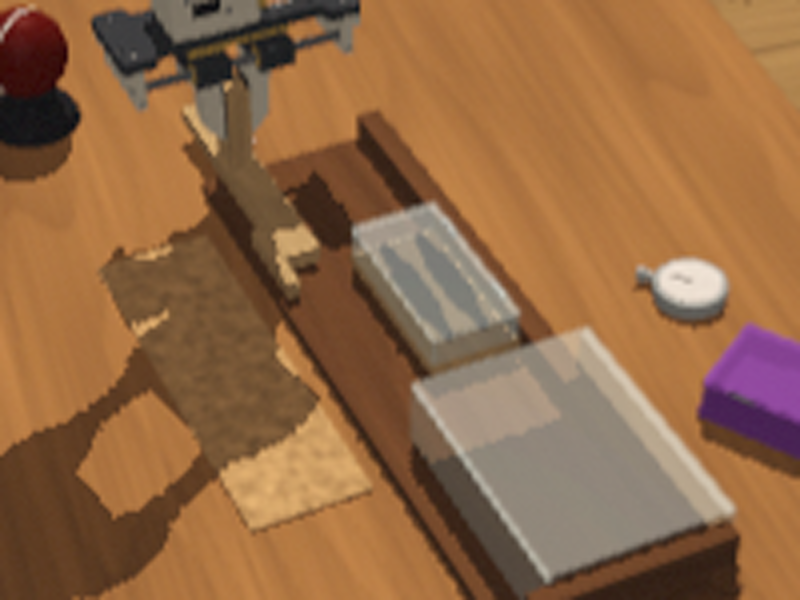

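Call:
step_arm(
  series="1 0 0.06 0 0 0 0;1 0 0.14 0 0 0 0;1 0 0.24 0 0 0 0;1 0 0.34 0 0 0 0;1 0 0.42 0 0 0 0;1 0 0.48 0 0 0 0;1 0 0.53 0 0 0 0;1 0 0.563 0 0 0 0;1 0 0.563 0 0 0 0;1 0 0.563 0 0 0 0",
)

```text
time: 16.65
tool_pos: [554.9, 253.2, 55.5]
tcp_rot: [-3.141, -0.0, 1.696]
contact_force: [0.3, -0.6, -1.9]
grip_width: 17.6
finger_force: 30.0
```

Call:
step_arm(
  series="1 0 0.015 0 0 0 0;1 0 0.03 0 0 0 0;1 0 0.045 0 0 0 0;1 0 0.045 0 0 0 0;1 0 0.045 0 0 0 0",
)

```text
time: 17.15
tool_pos: [558.7, 253.6, 55.5]
tcp_rot: [3.142, -0.0, 1.696]
contact_force: [-0.4, -0.1, -1.9]
grip_width: 17.8
finger_force: 30.0
```

Call:
step_arm(
  series="1 0 0.01 0 0 0 0;1 0 0.01 0 0 0 0;1 0 0.01 0 0 0 0",
)

```text
time: 17.45
tool_pos: [559.4, 253.8, 55.5]
tcp_rot: [-3.141, -0.0, 1.695]
contact_force: [0.4, 0.4, -1.6]
grip_width: 17.5
finger_force: 30.0
```

Call:
step_arm(
  series="1 0 0.01 0 0 0 0;1 0 0.01 0 0 0 0;1 0 0.01 0 0 0 0",
)

```text
time: 17.75
tool_pos: [559.9, 253.8, 55.5]
tcp_rot: [-3.141, -0.0, 1.695]
contact_force: [-1.8, -0.0, 0.2]
grip_width: 18.1
finger_force: 30.0
```

Call:
step_arm(
  series="1 0 0.01 0 0 0 0;1 0 0.01 0 0 0 0;1 0 0.01 0 0 0 0",
)

```text
time: 18.05
tool_pos: [560.5, 253.8, 55.4]
tcp_rot: [-3.14, 0.0, 1.695]
contact_force: [-3.5, -0.2, 0.4]
grip_width: 18.1
finger_force: 30.1
```

Call:
step_arm(
  series="1 -0.02 0 0 0 0 0;1 -0.04 0 0 0 0 0;1 -0.06 0 0 0 0 0;1 -0.08 0 0 0 0 0;1 -0.1 0 0 0 0 0;1 -0.12 0 0 0 0 0;1 -0.14 0 0 0 0 0;1 -0.16 0 0 0 0 0;1 -0.18 0 0 0 0 0;1 -0.2 0 0 0 0 0;1 -0.22 0 0 0 0 0;1 -0.24 0 0 0 0 0;1 -0.26 0 0 0 0 0;1 -0.28 0 0 0 0 0;1 -0.3 0 0 0 0 0",
)

```text
time: 19.55
tool_pos: [563.8, 230.6, 55.6]
tcp_rot: [-3.141, -0.001, 1.695]
contact_force: [-5.8, 3.8, -1.0]
grip_width: 17.8
finger_force: 30.2
```

```bash
cat > st.py <<'E'
from h import *
o=readout.get_obs(); c,s=np.cos(.124),np.sin(.124); F=o['contact_force']
print(round(o['time'],2),'board',np.round(inv((593.8,8.1,.124),o['tool_pos']),2),'z',o['tool_pos'][2].round(2),'Fb',np.round([c*F[0]+s*F[1],-s*F[0]+c*F[1],F[2]],1),'M',np.round(o['moment'],2),o['tcp_rot'])
E
python3 st.py
```

```text
19.55 board [ -2.27 224.48] z 55.62 Fb [-5.3  4.5 -1. ] M [ 0.7   1.15 -0.68] [-3.14138998e+00 -9.71292271e-04  1.69540957e+00]
```

Call:
step_arm(
  series="1 -0.03 0 0 0 0 0;1 -0.06 0 0 0 0 0;1 -0.09 0 0 0 0 0;1 -0.12 -0.003 0 0 0 0;1 -0.15 -0.004 0 0 0 0;1 -0.18 -0.005 0 0 0 0;1 -0.21 -0.006 0 0 0 0;1 -0.24 -0.007 0 0 0 0;1 -0.27 -0.008 0 0 0 0;1 -0.3 -0.008 0 0 0 0;1 -0.33 -0.009 0 0 0 0;1 -0.36 -0.01 0 0 0 0;1 -0.39 -0.01 0 0 0 0;1 -0.42 -0.01 0 0 0 0;1 -0.45 -0.01 0 0 0 0",
)

```text
time: 21.05
tool_pos: [567.8, 194.4, 55.6]
tcp_rot: [3.141, -0.001, 1.696]
contact_force: [-4.4, 2.5, -1.3]
grip_width: 17.9
finger_force: 30.1
```

```bash
python3 st.py
```

```text
21.05 board [ -2.77 188.12] z 55.55 Fb [-4.1  3.1 -1.3] M [ 0.6  0.9 -0.5] [ 3.14130724e+00 -5.21713130e-04  1.69559098e+00]
```

Call:
step_arm(
  series="1 -0.03 0 0 0 0 0;1 -0.06 0 0 0 0 0;1 -0.09 0 0 0 0 0;1 -0.12 0 0 0 0 0;1 -0.15 0 0 0 0 0;1 -0.18 0 0 0 0 0;1 -0.21 0 0 0 0 0;1 -0.24 0 0 0 0 0;1 -0.27 0 0 0 0 0;1 -0.3 0 0 0 0 0;1 -0.33 0 0 0 0 0;1 -0.36 0 0 0 0 0;1 -0.39 0 0 0 0 0;1 -0.42 0 0 0 0 0;1 -0.45 0 0 0 0 0;1 -0.48 0 0 0 0 0",
)

```text
time: 22.65
tool_pos: [572.5, 156.3, 55.6]
tcp_rot: [3.141, -0.0, 1.696]
contact_force: [-4.7, 2.4, -1.8]
grip_width: 17.4
finger_force: 30.1
```

```bash
python3 st.py
```

```text
22.65 board [ -2.82 149.67] z 55.57 Fb [-4.3  3.  -1.8] M [ 0.63  0.89 -0.46] [ 3.14147250e+00 -4.22966569e-04  1.69556534e+00]
```

Call:
step_arm(
  series="1 -0.03 0 0 0 0 0;1 -0.06 0 0 0 0 0;1 -0.09 0 0 0 0 0;1 -0.12 0 0 0 0 0;1 -0.15 0 0 0 0 0;1 -0.18 0 0 0 0 0;1 -0.21 0 0 0 0 0;1 -0.24 0 0 0 0 0;1 -0.27 0 0 0 0 0;1 -0.3 0 0 0 0 0;1 -0.33 0 0 0 0 0;1 -0.36 0 0 0 0 0;1 -0.39 0 0 0 0 0;1 -0.42 0 0 0 0 0;1 -0.45 0 0 0 0 0;1 -0.48 0 0 0 0 0;1 -0.51 0 0 0 0 0;1 -0.54 0 0 0 0 0;1 -0.57 0 0 0 0 0;1 -0.6 0 0 0 0 0",
)

```text
time: 24.65
tool_pos: [578.3, 108.6, 55.5]
tcp_rot: [-3.141, -0.0, 1.696]
contact_force: [-3.8, 3.7, -1.2]
grip_width: 17.6
finger_force: 30.1
```

```bash
python3 st.py
```

```text
24.65 board [ -2.92 101.62] z 55.51 Fb [-3.4  4.1 -1.2] M [ 0.64  0.9  -0.6 ] [-3.14137212e+00 -3.40298670e-04  1.69563137e+00]
```

Call:
step_arm(
  series="1 -0.03 0 0 0 0 0;1 -0.06 0 0 0 0 0;1 -0.09 0 0 0 0 0;1 -0.12 0 0 0 0 0;1 -0.15 0 0 0 0 0;1 -0.18 0 0 0 0 0;1 -0.21 0 0 0 0 0;1 -0.24 0 0 0 0 0;1 -0.27 0 0 0 0 0;1 -0.3 0 0 0 0 0;1 -0.33 0 0 0 0 0;1 -0.36 0 0 0 0 0;1 -0.39 0 0 0 0 0;1 -0.42 0 0 0 0 0;1 -0.45 0 0 0 0 0;1 -0.48 0 0 0 0 0;1 -0.51 0 0 0 0 0;1 -0.54 0 0 0 0 0;1 -0.57 0 0 0 0 0;1 -0.6 0 0 0 0 0",
)

```text
time: 26.65
tool_pos: [584.2, 60.9, 55.5]
tcp_rot: [-3.141, -0.0, 1.696]
contact_force: [-3.7, 3.8, -0.3]
grip_width: 18.1
finger_force: 30.1
```

```bash
python3 st.py
```

```text
26.65 board [-3.  53.6] z 55.52 Fb [-3.2  4.2 -0.3] M [ 0.67  0.9  -0.56] [-3.14113561e+00 -2.99380241e-04  1.69566234e+00]
```

Call:
step_arm(
  series="1 -0.03 0 0 0 0 0;1 -0.06 0 0 0 0 0;1 -0.09 0 0 0 0 0;1 -0.12 0 0 0 0 0;1 -0.15 0 0 0 0 0;1 -0.18 0 0 0 0 0;1 -0.21 0 0 0 0 0;1 -0.24 0 0 0 0 0;1 -0.27 0 0 0 0 0;1 -0.3 0 0 0 0 0;1 -0.33 0 0 0 0 0;1 -0.36 0 0 0 0 0;1 -0.39 0 0 0 0 0;1 -0.42 0 0 0 0 0;1 -0.45 0 0 0 0 0;1 -0.48 0 0 0 0 0;1 -0.5 0 0 0 0 0",
)

```text
time: 28.35
tool_pos: [589.1, 21.1, 55.5]
tcp_rot: [-3.141, -0.0, 1.696]
contact_force: [-4.6, 4.4, -0.3]
grip_width: 18.0
finger_force: 30.1
```

Call:
step_arm(
  series="1 -0.02 0 0 0 0 0;1 -0.04 0 0 0 0 0;1 -0.06 0 0 0 0 0;1 -0.08 0 0 0 0 0;1 -0.1 0 0 0 0 0",
)

```text
time: 28.85
tool_pos: [590.0, 13.3, 55.5]
tcp_rot: [-3.141, -0.0, 1.696]
contact_force: [-4.0, 3.9, 0.0]
grip_width: 17.9
finger_force: 30.1
```

```bash
python3 st.py
```

```text
28.85 board [-3.09  5.65] z 55.48 Fb [-3.4  4.4  0. ] M [ 0.68  0.99 -0.51] [-3.14083837e+00 -2.98908681e-04  1.69572984e+00]
```

Now slow steps until the end stop shows in the y force.

Call:
step_arm(
  series="1 -0.01 0 0 0 0 0;1 -0.02 0 0 0 0 0;1 -0.03 0 0 0 0 0;1 -0.04 0 0 0 0 0",
)

```text
time: 29.25
tool_pos: [590.4, 10.2, 55.5]
tcp_rot: [-3.141, -0.0, 1.696]
contact_force: [-4.8, 3.6, -0.5]
grip_width: 17.5
finger_force: 30.1
```

Call:
step_arm(
  series="1 -0.01 0 0 0 0 0;1 -0.02 0 0 0 0 0;1 -0.03 0 0 0 0 0",
)

```text
time: 29.55
tool_pos: [590.7, 7.8, 55.5]
tcp_rot: [-3.141, -0.0, 1.696]
contact_force: [-3.9, 2.9, 0.2]
grip_width: 17.5
finger_force: 30.1
```

Call:
step_arm(
  series="1 -0.01 0 0 0 0 0;1 -0.02 0 0 0 0 0;1 -0.02 0 0 0 0 0",
)

```text
time: 29.85
tool_pos: [590.8, 7.1, 55.7]
tcp_rot: [-3.141, -0.002, 1.696]
contact_force: [-5.2, 6.5, 0.7]
grip_width: 17.8
finger_force: 30.1
```

Call:
step_arm(
  series="1 -0.01 0 0 0 0 0;1 -0.02 0 0 0 0 0;1 -0.02 0 0 0 0 0",
)

```text
time: 30.15
tool_pos: [590.8, 7.0, 55.9]
tcp_rot: [-3.141, -0.004, 1.696]
contact_force: [-5.3, 14.0, 4.2]
grip_width: 17.9
finger_force: 30.1
```

Call:
step_arm(
  series="1 -0.01 0 0 0 0 0;1 -0.01 0 0 0 0 0;1 -0.01 0 0 0 0 0",
)

```text
time: 30.45
tool_pos: [590.7, 7.0, 56.0]
tcp_rot: [-3.141, -0.004, 1.696]
contact_force: [-7.0, 16.2, 5.8]
grip_width: 17.7
finger_force: 30.1
```

```bash
python3 - <<'E'
import st
from h import *
d=cap('top'); e=cap('side')
a=cv2.resize(d['frame'][130:230,240:380,::-1],(784,560)); b=cv2.resize(e['frame'][140:270,260:400,::-1],(646,600),interpolation=cv2.INTER_CUBIC)
cv2.imwrite('pics/e_side.png',b); cv2.imwrite('pics/e_top.png',a)
E
```

```text
30.45 board [-3.18 -0.75] z 56.03 Fb [-4.9 16.9  5.8] M [ 2.56  1.25 -0.47] [-3.14070724 -0.00444859  1.69595727]
```

View pics/e_side.png

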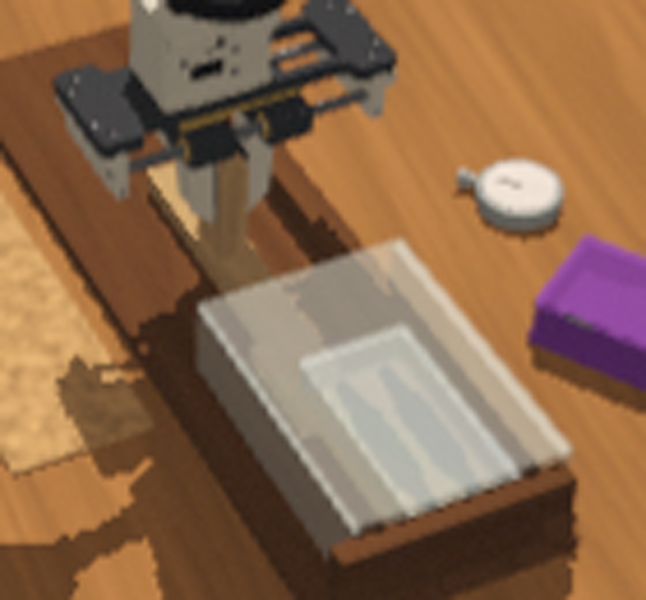

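Call:
step_arm(
  series="1 0.01 0 0 0 0 0;1 0.02 0 0 0 0 0;1 0.03 0 0 0 0 0;1 0.038 0 0 0 0 0;1 0.038 0 0 0 0 0;1 0.038 0 0 0 0 0",
)

```text
time: 31.15
tool_pos: [590.7, 7.2, 55.5]
tcp_rot: [-3.141, -0.001, 1.696]
contact_force: [-4.8, 5.1, 0.1]
grip_width: 18.1
finger_force: 30.1
```

```bash
python3 st.py
```

```text
31.15 board [-3.22 -0.54] z 55.51 Fb [-4.1  5.6  0.1] M [ 0.85  1.04 -0.51] [-3.14054364e+00 -6.98352573e-04  1.69581255e+00]
```

Call:
step_arm(
  series="1 0.005 -0.005 0 0 0 0;1 0.01 -0.01 0 0 0 0;1 0.015 -0.015 0 0 0 0;1 0.018 -0.02 0 0 0 0;1 0.02 -0.03 0 0 0 0;1 0.025 -0.04 0 0 0 0;1 0.04 -0.06 0 0 0 0;1 0.06 -0.08 0 0 0 0;1 0.06 -0.08 0 0 0 0;1 0.06 -0.08 0 0 0 0",
)

```text
time: 32.15
tool_pos: [584.4, 10.9, 55.6]
tcp_rot: [3.141, 0.0, 1.696]
contact_force: [-0.1, -0.4, -0.7]
grip_width: 18.1
finger_force: 30.0
```

```bash
python3 - <<'E'
import st
from h import *
for n in('side','top'):
    d=cap(n); P,C=cloud(d); P=P[d['depth'].ravel()>0]
    for k in ('case','mat'): print(n,k,[(round(m['p'],2),inv((593.8,8.1,.124),atz(d,m['position'],12 if k=='case' else 0))) for m in models.pinpoint(d,k)[:2]])
d=cap('side'); b=cv2.resize(d['frame'][140:270,260:400,::-1],(646,600),interpolation=cv2.INTER_CUBIC); cv2.imwrite('pics/e_side2.png',b)
a=cv2.imread('pics/e_side.png').astype(int); df=abs(a-b.astype(int)).sum(2)[330:530,290:530]; print('bay diff',df.mean(),df.max())
E
```

```text
32.15 board [-8.99  3.93] z 55.62 Fb [-0.2 -0.4 -0.7] M [-0.06  0.02 -0.05] [3.14116601e+00 6.67988061e-05 1.69583376e+00]
side case [(0.6, array([ 196.35308664, -178.77359498]))]
side mat [(0.97, array([-139.62647268,   51.35658851]))]
top case [(0.55, array([ 188.20751148, -170.31124073]))]
top mat [(0.77, array([-133.87832644,   47.69733194]))]
bay diff 2.3821666666666665 67
```

```bash
echo '[584.5,10.9,55.5,1.6955]' > cmd.json; python3 bw.py -9,97,55.5 -9,97,100
python3 - <<'E'
from h import *
for n in('top','side'):
    d=cap(n); im=cv2.imread(f'pics/{n}0.png')
    H=cv2.cvtColor(im,cv2.COLOR_BGR2LAB).astype(int)
    # world-rectify at z=3, 1px=1mm, x 380..520 (rows from top=520), y 220..-150
    X,Y=np.meshgrid(np.arange(520,380,-1.),np.arange(220,-150,-1.),indexing='ij')
    uv=np.array([proj(d,[a,b,3]) for a,b in zip(X.ravel(),Y.ravel())]).reshape(*X.shape,2).astype(np.float32)
    O=cv2.remap(im,uv[...,0],uv[...,1],cv2.INTER_CUBIC); cv2.imwrite(f'pics/o_{n}.png',O)
a=np.vstack([cv2.imread('pics/o_top.png'),cv2.imread('pics/o_side.png')]); cv2.imwrite('pics/o.png',cv2.resize(a,None,fx=2.1,fy=2.1))
E
```

```text
0.582 -0 0 0 0 0.0001  ->  [578.709  57.098  55.5     1.695] mm 46.6
0.581 -0.001 0 0 0 0  ->  [572.877 103.211  55.5     1.695] mm 46.5
0 -0 -0.556 0 0 0  ->  [572.877 103.211  99.98    1.695] mm 44.5
```

View pics/o.png

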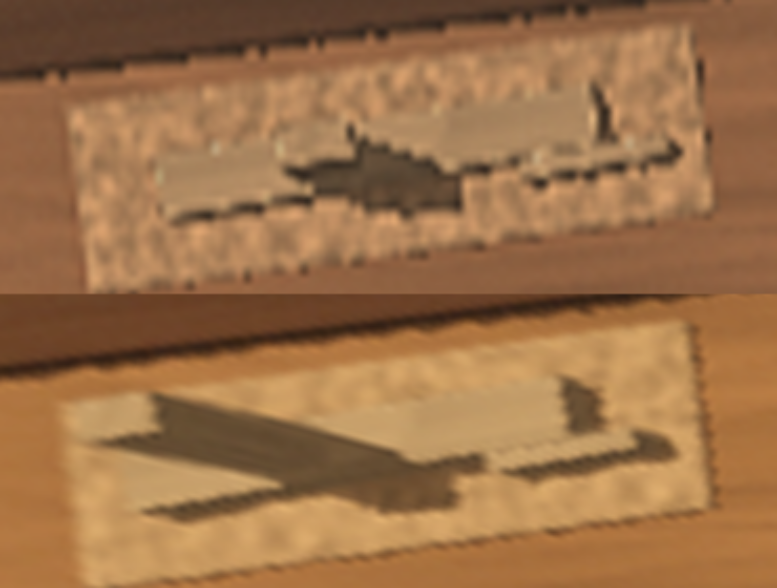

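Call:
step_arm(
  series="1 0.1 0 0 0 0 0;1 0.2 0 0 0 0 0;1 0.3 0 0 0 0 0;1 0.4 0 0 0 0 0;1 0.5 0 0 0 0 0;1 0.582 0 0 0 0 0;1 0.582 0 0 0 0 0",
)

```text
time: 33.3
tool_pos: [578.3, 58.1, 55.5]
tcp_rot: [-3.141, -0.0, 1.697]
contact_force: [0.3, -0.5, -0.9]
grip_width: 18.1
finger_force: 30.0
```

Call:
step_arm(
  series="1 0.1 0 0 0 0 0;1 0.2 0 0 0 0 0;1 0.3 0 0 0 0 0;1 0.4 0 0 0 0 0;1 0.5 0 0 0 0 0;1 0.581 0 0 0 0 0;1 0.581 0 0 0 0 0",
)

```text
time: 34.0
tool_pos: [572.5, 104.1, 55.5]
tcp_rot: [3.142, -0.0, 1.697]
contact_force: [-0.7, -0.1, -1.0]
grip_width: 18.1
finger_force: 30.0
```

Call:
step_arm(
  series="1 0 0 -0.2 0 0 0;1 0 0 -0.4 0 0 0;1 0 0 -0.556 0 0 0;1 0 0 -0.556 0 0 0;1 0 0 -0.556 0 0 0",
)

```text
time: 34.5
tool_pos: [572.6, 103.0, 99.9]
tcp_rot: [3.141, -0.0, 1.695]
contact_force: [-0.0, -0.3, -1.0]
grip_width: 17.8
finger_force: 30.0
```

```bash
python3 st.py; python3 plan.py 441.9,75.1,100,1.699 441.9,75.1,45,1.699
```

```text
34.5 board [-9.27 96.79] z 99.89 Fb [-0.1 -0.3 -1. ] M [-0.08  0.   -0.07] [ 3.14147418e+00 -5.66086946e-05  1.69535526e+00]
-0.073 -0.834 -0 0 0 -0.0003  ->  [507.393  89.159  99.98    1.697] mm 67.0
-0.071 -0.834 -0 0 0 -0.0004  ->  [441.915  75.142  99.98    1.699] mm 67.0
-0 -0 0.687 0 0 0  ->  [441.915  75.142  45.02    1.699] mm 55.0
```

Call:
step_arm(
  series="1 -0.02 -0.2 0 0 0 0;1 -0.04 -0.5 0 0 0 0;1 -0.06 -0.7 0 0 0 0;1 -0.073 -0.834 0 0 0 -0.0003;1 -0.073 -0.834 0 0 0 -0.0003;1 -0.073 -0.834 0 0 0 -0.0003",
)

```text
time: 35.1
tool_pos: [507.9, 89.0, 100.0]
tcp_rot: [3.141, -0.0, 1.697]
contact_force: [0.6, -0.5, -1.1]
grip_width: 17.7
finger_force: 30.0
```

Call:
step_arm(
  series="1 -0.02 -0.2 0 0 0 0;1 -0.04 -0.5 0 0 0 0;1 -0.06 -0.7 0 0 0 0;1 -0.071 -0.834 0 0 0 -0.0004;1 -0.071 -0.834 0 0 0 -0.0004;1 -0.071 -0.834 0 0 0 -0.0004",
)

```text
time: 35.7
tool_pos: [443.0, 75.0, 100.3]
tcp_rot: [3.14, 0.0, 1.7]
contact_force: [-0.5, -0.3, -1.9]
grip_width: 17.7
finger_force: 30.0
```

Call:
step_arm(
  series="1 0 0 0.12 0 0 0;1 0 0 0.24 0 0 0;1 0 0 0.36 0 0 0;1 0 0 0.46 0 0 0;1 0 0 0.54 0 0 0;1 0 0 0.6 0 0 0;1 0 0 0.63 0 0 0;1 0 0 0.65 0 0 0;1 0 0 0.66 0 0 0;1 0 0 0.67 0 0 0;1 0 0 0.68 0 0 0;1 0 0 0.685 0 0 0;1 0 0 0.685 0 0 0;1 0 0 0.685 0 0 0",
)

```text
time: 37.1
tool_pos: [441.8, 75.0, 45.3]
tcp_rot: [3.141, -0.0, 1.7]
contact_force: [0.5, 0.8, -0.6]
grip_width: 17.9
finger_force: 30.0
```

```bash
python3 st.py
```

```text
37.1 board [-142.53   85.15] z 45.25 Fb [ 0.6  0.7 -0.6] M [-0.05  0.06 -0.04] [ 3.14139525e+00 -4.85268993e-05  1.69995306e+00]
```

Call:
step_arm(
  series="1 0 0 0.006 0 0 0;1 0 0 0.006 0 0 0;1 0 0 0.006 0 0 0",
)

```text
time: 37.4
tool_pos: [441.9, 75.0, 44.8]
tcp_rot: [3.141, -0.0, 1.7]
contact_force: [0.7, -0.1, -0.4]
grip_width: 17.9
finger_force: 30.0
```

Call:
step_arm(
  series="1 0 0 0.004 0 0 0;1 0 0 0.004 0 0 0;1 0 0 0.004 0 0 0",
)

```text
time: 37.7
tool_pos: [441.9, 75.0, 44.8]
tcp_rot: [3.141, 0.0, 1.7]
contact_force: [-1.6, 0.3, 5.8]
grip_width: 17.8
finger_force: 30.0
```

Call:
step_arm(
  series="1 0 0 -0.003 0 0 0;-0.3 0 0 -0.003 0 0 0;-1 0 0 -0.003 0 0 0;-1 0 0 -0.003 0 0 0;-1 0 0 -0.003 0 0 0;-1 0 0 -0.003 0 0 0;-1 0 0 -0.003 0 0 0;-1 0 0 -0.003 0 0 0;-1 0 0 -0.003 0 0 0;-1 0 0 -0.003 0 0 0",
)

```text
time: 38.7
tool_pos: [441.8, 75.0, 44.6]
tcp_rot: [3.142, -0.0, 1.7]
contact_force: [0.3, -0.7, 0.6]
grip_width: 85.5
finger_force: 0.0
```

Call:
step_arm(
  series="-1 0 0 -0.1 0 0 0;-1 0 0 -0.3 0 0 0;-1 0 0 -0.6 0 0 0;-1 0 0 -0.9 0 0 0;-1 0 0 -1 0 0 0;-1 0 0 -1 0 0 0",
)

```text
time: 39.3
tool_pos: [442.5, 75.0, 125.7]
tcp_rot: [3.139, 0.0, 1.7]
contact_force: [0.0, -0.9, -0.5]
grip_width: 91.9
finger_force: 0.0
```

Call:
step_arm(
  series="-1 0.5 0 -0.5 0 0 0;-1 1 -0.3 -1 0 0 0;-1 1 -0.6 -1 0 0 0;-1 1 -0.6 -1 0 0 0;-1 1 -0.6 -1 0 0 0;-1 1 -0.6 -1 0 0 0",
)

```text
time: 39.9
tool_pos: [384.1, 147.7, 203.6]
tcp_rot: [-3.14, 0.0, 1.699]
contact_force: [0.0, 0.4, 0.2]
grip_width: 92.2
finger_force: 0.0
```

Call:
step_arm(
  series="-1 0.5 0 0 0 0 0;-1 1 0 0 0 0 0;-1 1 0 0 0 0 0;-1 1 0 0 0 0 0;-1 1 0 0 0 0 0",
)

```text
time: 40.4
tool_pos: [373.9, 226.5, 203.9]
tcp_rot: [-3.14, 0.001, 1.699]
contact_force: [0.6, 0.4, 0.4]
grip_width: 91.5
finger_force: 0.0
```

```bash
python3 - <<'E'
import st
from h import *
d=cap('top'); e=cap('side')
a=cv2.resize(d['frame'][90:260,160:420,::-1],(458,300),interpolation=cv2.INTER_CUBIC); b=cv2.resize(e['frame'][110:350,150:440,::-1],(363,300),interpolation=cv2.INTER_CUBIC)
a=cv2.resize(d['frame'][130:250,200:370,::-1],(420,296),interpolation=cv2.INTER_CUBIC);b=cv2.resize(e['frame'][120:300,200:420,::-1],(362,296),interpolation=cv2.INTER_CUBIC)
cv2.imwrite('pics/fin.png',np.hstack([a,b]))
P,C=cloud(e); P=P[e['depth'].ravel()>0]; print(fit('stick',P,(442,75,.128),3,2,r=(25,25,.2)))
for n,q in(('top',d),('side',e)):
  for k in('ball_a','stopwatch','paperweight'): print(n,k,[np.round(atz(q,m['position'],0)[:2]) for m in models.pinpoint(q,k)[:2]])
E
```

```text
40.4 board [-191.23  243.94] z 203.91 Fb [0.7 0.3 0.4] M [-0.15  0.04 -0.01] [-3.14023508e+00  6.94801774e-04  1.69895389e+00]
(array([4.40067983e+02, 7.59141059e+01, 1.32526977e-01]), np.float64(4.3566973364104244))
top ball_a [array([ 552., -440.]), array([386., 383.])]
top stopwatch [array([796.,   6.])]
top paperweight [array([ 373., -279.]), array([ 553., -448.])]
side ball_a [array([ 556., -437.]), array([365., 384.])]
side stopwatch [array([783.,  -5.])]
side paperweight [array([ 363., -288.]), array([442.,  33.])]
```

View pics/fin.png

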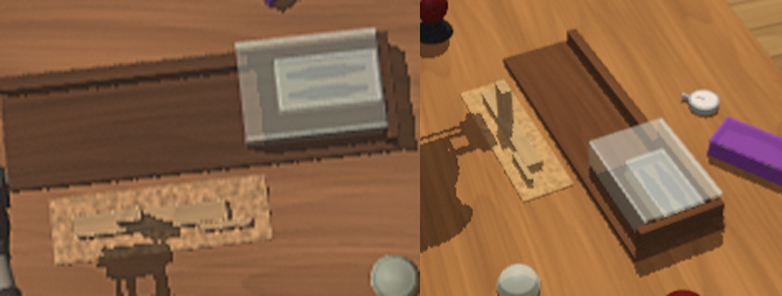

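The case is home at the stop and flat on the rail, the stick lies along the mat, and the bystanders have not moved.

```bash
python3 -c "
from plant import order; print(order.close_job())"
```

```text
the job is handed in; nothing more can be done
None
```

The job is handed in: the case was pressed flat on the rail, then fed with the stick fully home against the end stop, the push stick is standing lengthwise on its mat, and the balls, stopwatch and paperweight were not touched (about 40 s of the 72 s used).

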